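Put the good wheel hardware away after a trailside repair

TASK

Put the good hardware from the chopping board away in the case: the chrome wheel nut in the blue tub, the black bolt in the green tub, the brass coupling nut in the yellow tub and the red bush in the red tub. Set each down on the floor of its tub the way it is now, nut, bolt and bush standing upright and the brass one lying flat. Leave the rusty nut and the rusty bolt standing undisturbed where they are.

Things in the scene. Friction and masses are not known exactly. Their poses are not given: they have to be found in the camera images.
- wheel_nut: Bright chrome wheel nut, about 0.08 kg, standing on a flange 30 mm in diameter, 5 mm high; hexagon 24 mm across flats, 28 mm across corners, from 5 to 27 mm; small dome above; 36 mm tall in all. Origin: centre of its underside; z up its axis. Like all the loose pieces it is on a slate-blue fixed chopping board 20 mm thick.
- black_bolt: Black flange bolt, about 0.12 kg, standing on its hexagon head: head 26 mm across flats, 12 mm high; collar 32 mm in diameter from 12 to 15 mm; upright shank 14 mm in diameter up to 60 mm. Origin: centre of the head's underside; z up the shank. On the board.
- coupler: Brass-yellow long hexagon coupling nut, about 0.13 kg, lying on one flat on the board: 60 mm long, 22 mm across flats (its height as it lies). Origin: its middle, on its axis, 11 mm above what it lies on; x along its length, level, at any yaw.
- bush: Red plastic suspension bush on the board, about 0.03 kg: upright tube 32 mm outside, 14 mm bore, 34 mm tall. Origin: centre of its underside; z up its axis. Also on the board: a dark washer (36 mm wide, 5 high) and a white tape roll (42 mm wide, 12 high), not part of the job. Neighbouring pieces' centres are at least 78 mm apart.
- rusty_nut: Rust-brown wheel nut, scrap, on the board, same shape as the chrome one: standing on a flange 30 mm in diameter, 5 mm high; hexagon 24 mm across flats, 28 mm across corners, from 5 to 27 mm; small dome above; 36 mm tall in all. Origin: centre of its underside; z up its axis.
- rusty_bolt: Rust-brown flange bolt, scrap, on the board, same shape as the black one: standing on its hexagon head: head 26 mm across flats, 12 mm high; collar 32 mm in diameter from 12 to 15 mm; upright shank 14 mm in diameter up to 60 mm. Origin: centre of the head's underside; z up the shank.
- tub_blue: Blue open square tub, fixed: 88 mm square outside, 84 inside, walls 28 mm high, inner floor 2 mm above the origin. Origin: centre of its underside, 3.5 mm above the table; x, y along its sides, z up. The four tubs stand two by two, 91 mm apart centre to centre, in a shallow case; which tub is where changes.
- tub_green: Green open square tub, fixed: 88 mm square outside, 84 inside, walls 28 mm high, inner floor 2 mm above the origin. Origin: centre of its underside, 3.5 mm above the table; x, y along its sides, z up. In the case, which may be on either side of the table and a little turned.
- tub_yellow: Yellow open square tub, fixed: 88 mm square outside, 84 inside, walls 28 mm high, inner floor 2 mm above the origin. Origin: centre of its underside, 3.5 mm above the table; x, y along its sides, z up. The case's pale lid (18 mm high) lies open and flat on the side away from the robot.
- tub_red: Red open square tub, fixed: 88 mm square outside, 84 inside, walls 28 mm high, inner floor 2 mm above the origin. Origin: centre of its underside, 3.5 mm above the table; x, y along its sides, z up.
Not all that is in view belongs to the job. Leave any pink, purple or turquoise look-alike of the wheel_nut alone.

How it is judged:
By the outcome, as a careful person would: the job done as asked, in the order asked, and still so for the second after the job is handed in, with the robot touching nothing.
It also fails if it takes over 120 s, if anything falls off the work surface, if the arm or the gripper's body presses on something with over 40 N, if the wrist force passes 120 N, or if a joint passes its speed limit or range.

ROBOT

A 6-joint arm with a two-finger parallel gripper is mounted at the origin on the work surface. World frame = base frame: x ahead of the robot, y to its left, z up, the work surface at z = 0. Lengths are in mm, angles in degrees, forces in N, time in s.
With the tool pointing down it reaches from about 325 to 875 mm from the base axis. Payload 4.4 kg.
Tool frame: the origin (TCP) lies between the finger pads; the fingertips stand 14 mm ahead of it and the grasp point (between the pads) lies 5 mm behind it; z points along the fingers, y is the line along which they close (so a half turn about z gives the same grasp; the last joint's range is limited). The gripper opens to 85 mm and grips with 20 to 120 N. Pads are 22 mm wide; open, the fingers measure 114 mm over their backs; the gripper's body (76 mm by 85 mm) begins 54 mm behind the grasp point. The pads swing forward as they close: fully open they stand 13 mm farther back than shut.
Start: joints at [-78.925, 11.837, 88.321, -0, 79.842, -8.623], TCP at [193.801, -541.358, 245.282] pointing down, gripper open.
Joint ranges: [-156.59, 156.59], [-49.26, 127.26], [12.9, 141.05], [-63.56, 243.56], [4.71, 150.69], [-161.64, 161.64]. Speed limits (degrees/s): [159.86, 159.86, 180, 180, 180, 180].

INTERFACE

Orientations are given as a 3x3 rotation matrix whose columns are the frame's x, y, z axes.
In Python, from workcell import * gives the robot as it stands. The module is installed in compiled form; this text tells all that it offers.
- The arm moves only by the shell command python3 -m inch 'ROWS' [OPENING] [FORCE]. ROWS is a JSON object of lists of equal length, an entry for each row: "slide": the shift along the tool's x, y, z in m, a list of three; "turn": the turn about the tool's z in rad. In form: {"slide": [[dx, dy, dz], ...], "turn": [turn, ...]}. A call has 1 to 8 rows; each row shifts and turns the commanded pose from where the row before left it, along the tool's axes as they then stand; what a row does not reach is not made up. A row lasts 1/12 s, in which the tool goes at most 41.7 mm and 7.16 degrees, less where a joint would pass 70% of its speed; a pose out of reach is approached as far as the arm can. A call is refused whole if a number of a shift passes 0.0417 or a number of a turn 0.125, either way. A call with a gripper value outside its range is refused whole. OPENING is the finger opening in m, from 0 to 0.0854, set as the call begins (- or left out, the last holds). The fingers move at their own pace and stop on an object; FORCE is the grip in N (left out, the last holds). Time passes only in rows, so rows that do not move let the fingers close. It gives the time, the measured TCP pose, the force, the opening and the grip force at its end, in the units of the state.
- sense(): the state, without advancing time (a new reading comes with each control period).
- read_camera(name): name is "scene" or "top" or "wrist"; returns the picture (400x640x3 uint8, red, green, blue); there is no depth.
- calibration(name): a dict with "intrinsics" (3x3 intrinsics, pixels), "extrinsics" (4x4, takes a point from camera to world coordinates); the wrist camera has in their place "mount" (4x4, takes a point from camera to tool coordinates, whose origin is the TCP and whose axes are the flange's). Camera axes: x right, y down, z forward; pixel columns grow to the right and rows downward; lengths in mm; the calibration is good to about 2 mm. A picture is of the moment at which its call begins: read the wrist's pose just before it. calibration takes no time and is no camera call.
- sign_off(): hands the job in; it is judged then, once.
The state is a dict: "clock": time; "joints": joint angles; "qd": joint speeds; "tau": joint torques, N m; "ee_pos": TCP position; "eef_rot": TCP orientation; "force": force on the tool from outside, world axes, zero at the start; "moment": the same for the moment, N m; "finger_gap": finger opening in mm; "grasp_force": force on a finger pad.
Only numpy, scipy, OpenCV 4.12 (cv2) and the standard library are available. Lean on these libraries where they do the work, as an engineer would, in place of code of your own. Each camera call takes 0.05 s, during which the arm holds its last target. There are 200 camera calls.

## Working session

There is one attempt and no reset: what is moved stays moved. The work goes in short steps, Python scripts to look and compute and a shell command to move; the robot and the scene stay as the last step left them, time stands still between calls to the robot, and variables do not carry over. Pictures are saved under pics/ and viewed, at most 14 in all, crops included, and the job is handed in when it is done.

```bash
mkdir -p pics; python3 - <<'E'
from workcell import *
import cv2, numpy as np
s=sense(); print(s['clock'],s['ee_pos'],np.round(s['eef_rot'],3),s['finger_gap'])
for n in ['scene','top','wrist']:
    im=read_camera(n); cv2.imwrite(f'pics/{n}0.png',im[:,:,::-1])
    c=calibration(n); print(n,{k:np.round(v,3).tolist() for k,v in c.items()})
E
```

```text
0.0 [ 193.66809785 -540.60949443  244.0669522 ] [[ 0.941  0.337 -0.   ]
 [ 0.337 -0.941  0.002]
 [ 0.    -0.002 -1.   ]] 85.40304509427703
scene {'intrinsics': [[468.133, 0.0, 317.102], [0.0, 468.133, 196.701], [0.0, 0.0, 1.0]], 'extrinsics': [[-0.536, 0.616, -0.578, 1171.547], [0.845, 0.387, -0.37, 468.654], [-0.004, -0.686, -0.727, 913.623], [0.0, 0.0, 0.0, 1.0]]}
top {'intrinsics': [[387.102, 0.0, 316.704], [0.0, 387.102, 199.8], [0.0, 0.0, 1.0]], 'extrinsics': [[0.004, -0.987, 0.16, 353.327], [-1.0, -0.007, -0.021, 50.933], [0.022, -0.16, -0.987, 922.954], [0.0, 0.0, 0.0, 1.0]]}
wrist {'intrinsics': [[357.22, 0.0, 320.734], [0.0, 357.22, 197.55], [0.0, 0.0, 1.0]], 'mount': [[-0.0, -0.946, -0.323, 83.195], [1.0, 0.0, -0.001, -0.135], [0.001, -0.323, 0.946, -128.169], [0.0, 0.0, 0.0, 1.0]]}
```

View pics/top0.png

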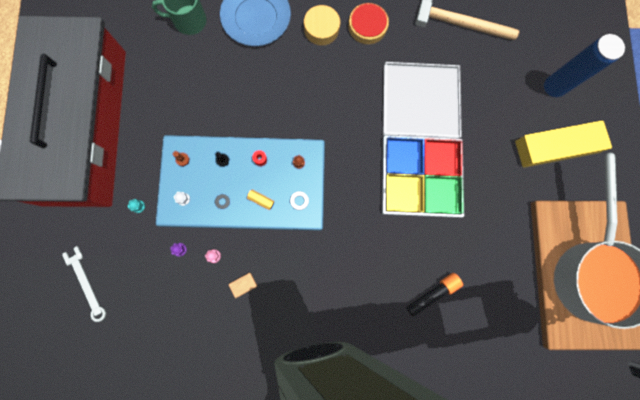

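View pics/scene0.png

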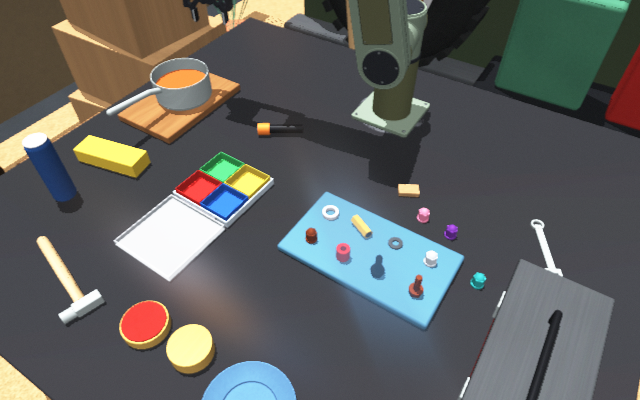

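Top view: rusty bolt (180,157), black bolt (222,158), red bush (259,157), rusty nut (298,161), chrome nut (181,198), washer (222,201), brass coupler (260,199) and tape (299,200). The tubs are blue (405,156), red (442,156), yellow (405,195) and green (443,195).
Wheel-nut candidates: silver (181,198), turquoise (136,206), purple (178,250), pink (213,256) and rust (298,161). The silver one on the board fits "bright chrome", and I'll confirm it in an enlarged crop.

```bash
cat > h.py <<'E'
from workcell import *
import cv2, numpy as np
def cam(n,pose=None):
    c=calibration(n); K=np.array(c['intrinsics'])
    if n=='wrist':
        s=pose; T=np.eye(4); T[:3,:3]=s['eef_rot']; T[:3,3]=s['ee_pos']; E=T@np.array(c['mount'])
    else: E=np.array(c['extrinsics'])
    return K,E
def ray(c,uv):
    K,E=c; d=E[:3,:3]@np.linalg.inv(K)@[uv[0],uv[1],1]; return E[:3,3],d/np.linalg.norm(d)
def atz(c,uv,z): o,d=ray(c,uv); return o+d*(z-o[2])/d[2]
def tri(a,ua,b,ub):
    o1,d1=ray(a,ua);o2,d2=ray(b,ub)
    t=np.linalg.lstsq(np.c_[d1,-d2],o2-o1,rcond=None)[0]
    p,q=o1+d1*t[0],o2+d2*t[1]; return (p+q)/2,np.linalg.norm(p-q)
def proj(c,P):
    K,E=c; p=K@(E[:3,:3].T@(np.array(P)-E[:3,3])); return p[:2]/p[2]
E
cat > m.py <<'E'
from h import *
T,S=cam('top'),cam('scene')
px={'nut':((181,198),(431,258)),'bolt':((222,158),(377,266)),'coupler':((260,199),(361,226)),'bush':((259,157),(343,252)),
'rnut':((298,161),(311,236)),'rbolt':((180,157),(417,287)),'blue':((405,156),(225,203)),'red':((442,156),(200,188)),'yellow':((405,195),(248,181)),'green':((443,195),(222,168))}
for k,(a,b) in px.items():
    p,e=tri(T,a,S,b); print(k,np.round(p,0),round(e,1))
for q in [(163,136),(325,140),(323,229),(157,227)]: print(np.round(atz(T,q,20)))
for q in [(386,139),(461,137),(464,215),(384,214)]: print('case',np.round(atz(T,q,30)))
a=cv2.imread('pics/top0.png')[125:235,110:330]; cv2.imwrite('pics/topc.png',cv2.resize(a,None,fx=3.6,fy=3.6,interpolation=cv2.INTER_CUBIC))
E
python3 m.py
```

```text
nut [499. 346.  36.] 1.8
bolt [592. 254.  47.] 2.6
coupler [498. 164.  34.] 0.8
bush [596. 169.  43.] 2.6
rnut [590.  78.  34.] 1.7
rbolt [594. 352.  45.] 2.9
blue [ 608. -179.   19.] 5.2
red [ 606. -266.   27.] 6.5
yellow [ 512. -177.   20.] 2.7
green [ 513. -267.   24.] 1.9
[653. 403.  20.]
[647.  12.  20.]
[431.  17.  20.]
[433. 402.  20.]
case [ 648. -134.   30.]
case [ 655. -317.   30.]
case [ 465. -313.   30.]
case [ 466. -125.   30.]
```

View pics/topc.png

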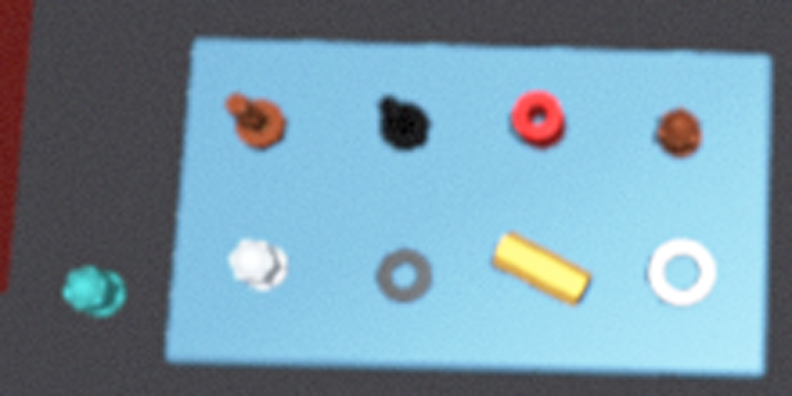

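The crop confirms it: the silver-white nut at board position (258,262 in the crop) is the chrome one. The turquoise look-alike is off the board at (95,290). I'll go over the case for a wrist view first.

```bash
python3 -m inch '{"slide":[[0,0,0],[0,0,0],[0,0,0],[0.028,-0.0246,0],[0.028,-0.0246,0],[0.028,-0.0246,0],[0.028,-0.0246,0],[0.028,-0.0246,0]],"turn":[0.115,0.115,0.115,0,0,0,0,0]}' 0.05
python3 -m inch '{"slide":[[0.028,-0.0246,0],[0.028,-0.0246,0],[0.028,-0.0246,0],[0.028,-0.0246,0],[0.028,-0.0246,0],[0.028,-0.0246,0],[0.028,-0.0246,0],[0.028,-0.0246,0]],"turn":[0,0,0,0,0,0,0,0]}'
python3 -m inch '{"slide":[[0,0,0],[0,0,0]],"turn":[0,0]}'
cat > look.py <<'E'
import sys; from h import *
import pickle
n=sys.argv[1]; s=sense(); im=read_camera('wrist')[:,:,::-1].copy()
cv2.imwrite(f'pics/{n}.png',im); pickle.dump({k:s[k] for k in('ee_pos','eef_rot')},open(f'{n}.pkl','wb'))
print(s['clock'],np.round(s['ee_pos'],1),np.round(s['eef_rot'],3).tolist(),np.round(s['joints'],0))
E
python3 look.py case
```

```text
clock: 0.82
ee_pos: [334.8, -417.1, 244.9]
eef_rot: [[1.0, -0.002, -0.0], [-0.002, -1.0, 0.001], [-0.0, -0.001, -1.0]]
force: [0.9, -0.8, 0.4]
finger_gap: 50.0
grasp_force: 0.0
clock: 1.48
ee_pos: [559.1, -220.3, 244.9]
eef_rot: [[1.0, -0.001, -0.001], [-0.001, -1.0, 0.0], [-0.001, -0.0, -1.0]]
force: [1.2, -0.5, -0.3]
finger_gap: 49.9
grasp_force: 0.0
clock: 1.65
ee_pos: [559.0, -220.2, 244.6]
eef_rot: [[1.0, 0.003, -0.001], [0.003, -1.0, 0.0], [-0.001, -0.0, -1.0]]
force: [-0.6, -0.0, -0.0]
finger_gap: 50.1
grasp_force: 0.0
1.65 [ 559.  -220.2  244.6] [[1.0, 0.003, -0.001], [0.003, -1.0, 0.0], [-0.001, -0.0, -1.0]] [-30.  15.  85.  -0.  81.  60.]
```

View pics/case.png

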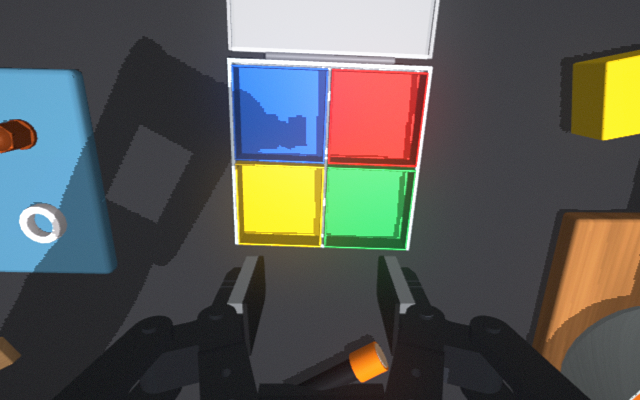

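The wrist view shows the four tubs: case rim corners at (230,60), (430,68), (409,249) and (237,246), with the central cross at (326,163). Next I'll work out those positions and move on to the board.

```bash
python3 - <<'E'
from h import *
import pickle
c=cam('wrist',pickle.load(open('case.pkl','rb')));T=cam('top')
for q in [(230,60),(430,68),(409,249),(237,246),(326,163),(329,66),(323,247),(235,163),(417,166)]: print(q,np.round(atz(c,q,31.5),1))
print(tri(c,(326,163),T,(424,175.5)),tri(c,(237,246),T,(384.5,214)))
E
python3 -m inch '{"slide":[[-0.0015,-0.0385,0],[-0.0015,-0.0385,0],[-0.0015,-0.0385,0],[-0.0015,-0.0385,0],[-0.0015,-0.0385,0],[-0.0015,-0.0385,0],[-0.0015,-0.0385,0],[-0.0015,-0.0385,0]],"turn":[0,0,0,0,0,0,0,0]}'
python3 -m inch '{"slide":[[-0.0015,-0.0385,0],[-0.0015,-0.0385,0],[-0.0015,-0.0385,0],[-0.0015,-0.0385,0],[-0.0015,-0.0385,0],[-0.0015,-0.0385,0],[0,0,0],[0,0,0]],"turn":[0,0,0,0,0,0,0,0]}'
python3 look.py board
```

```text
(230, 60) [ 654.9 -138.5   31.5]
(430, 68) [ 648.6 -317.5   31.5]
(409, 249) [ 467.9 -313.6   31.5]
(237, 246) [ 470.9 -131.2   31.5]
(326, 163) [ 561.1 -224.8   31.5]
(329, 66) [ 650.1 -226.8   31.5]
(323, 247) [ 470.  -222.3   31.5]
(235, 163) [ 560.8 -135.9   31.5]
(417, 166) [ 558.4 -314.    31.5]
(array([ 559.65057007, -224.62648519,   24.61022131]), np.float64(0.6873713362924819)) (array([ 466.49316143, -128.26726617,   22.01381701]), np.float64(1.2458174158140427))
clock: 2.37
ee_pos: [545.8, 85.9, 245.3]
eef_rot: [[1.0, -0.004, -0.0], [-0.004, -1.0, -0.0], [-0.0, 0.0, -1.0]]
force: [0.5, -0.5, -0.3]
finger_gap: 50.2
grasp_force: 0.0
clock: 3.03
ee_pos: [537.6, 317.1, 244.8]
eef_rot: [[1.0, 0.0, -0.001], [0.0, -1.0, -0.001], [-0.001, 0.001, -1.0]]
force: [-0.3, 0.5, 0.1]
finger_gap: 49.7
grasp_force: 0.0
3.0333 [537.6 317.1 244.8] [[1.0, 0.0, -0.001], [0.0, -1.0, -0.001], [-0.001, 0.001, -1.0]] [ 23.  18.  81.  -0.  81. 113.]
```

View pics/board.png

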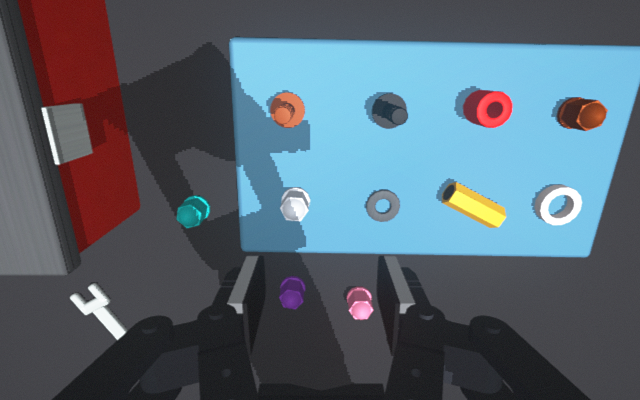

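The board view: rusty bolt (287,109), black bolt (390,111), bush (488,108), rusty nut (583,114), chrome nut (295,205), washer (383,205), coupler (475,204), tape (558,205). The look-alikes are off the board: turquoise (193,211), purple (291,293), pink (360,303). Next I'll triangulate and move over the nut.

```bash
python3 - <<'E'
from h import *
import pickle
c=cam('wrist',pickle.load(open('board.pkl','rb')));T=cam('top')
f=lambda x,y:(110+x/3.6,125+y/3.6)
for n,w,t in [('nut dome',(294,210),f(250,256)),('bolt top',(400,115),f(388,106)),('bush top',(493,108),f(539,117)),('coupler top',(477,202),f(543,263)),('board corner nr',(241,252),f(166,361)),('board far',(232,40),f(196,40))]:
    p,e=tri(c,w,T,t); print(n,np.round(p,1),round(e,1))
for n,w,z in [('nut flange',(295,201),24),('bolt collar',(389,109),34),('bolt top',(400,115),80),('bush',(493,108.5),54),('couplA',(449,189),42),('couplB',(503,216),42)]: print(n,np.round(atz(c,w,z),1))
E
```

```text
nut dome [500.1 342.5  56.4] 0.5
bolt top [590.8 254.2  82.2] 0.2
bush top [593.6 165.2  49. ] 0.2
coupler top [500.7 161.4  36.5] 0.8
board corner nr [437.3 404.4  20.8] 1.3
board far [650.5 396.5  26.5] 0.2
nut flange [497.6 344.   24. ]
bolt collar [591.3 254.3  34. ]
bolt top [590.6 253.7  80. ]
bush [593.5 167.6  54. ]
couplA [516.4 192.8  42. ]
couplB [488.1 135.7  42. ]
```

```bash
python3 -m inch '{"slide":[[-0.013,-0.0087,0.03],[-0.013,-0.0087,0.03],[-0.013,-0.0087,0.03],[0,0,0],[0,0,0]],"turn":[0,0,0,0,0]}'
python3 look.py nut1; python3 -c "
import cv2;a=cv2.imread('pics/nut1.png')[130:280,220:420];cv2.imwrite('pics/nut1c.png',cv2.resize(a,None,fx=4,fy=4,interpolation=2))"
```

```text
clock: 3.5
ee_pos: [497.8, 340.5, 153.5]
eef_rot: [[1.0, -0.003, -0.004], [-0.003, -1.0, -0.003], [-0.004, 0.003, -1.0]]
force: [0.4, 0.4, 0.6]
finger_gap: 49.9
grasp_force: 0.0
3.5 [497.8 340.5 153.5] [[1.0, -0.003, -0.004], [-0.003, -1.0, -0.003], [-0.004, 0.003, -1.0]] [ 26.  20.  89.  -0.  71. 116.]
```

View pics/nut1c.png

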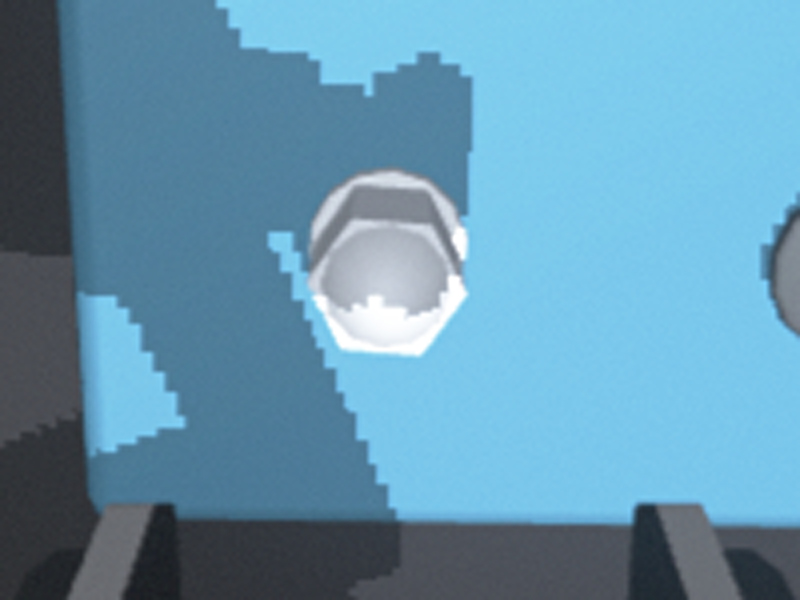

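Enlarged: hexagon top centre at crop (389,286), with corners at (312,280) and (466,292). The flats are about 26° from the current closing line, so I'll turn by -0.45 rad.

```bash
cat > go.py <<'E'
# usage: target x y (world) psi after turning -> slide in tool axes
import sys; from h import *
s=sense(); R=np.array(s['eef_rot']); 
psi=np.degrees(np.arctan2(R[1,0],R[0,0])); x,y,z,p1=map(float,sys.argv[1:5])
a=np.radians(p1); Rn=np.array([[np.cos(a),np.sin(a),0],[np.sin(a),-np.cos(a),0],[0,0,-1]])
d=np.array([x,y,z])-s['ee_pos']; print('psi',round(psi,1),'turn',round(-np.radians(p1-psi),3),'slide now-axes',np.round(R.T@d,1),'new-axes',np.round(Rn.T@d,1))
E
python3 - <<'E'
from h import *
import pickle
c=cam('wrist',pickle.load(open('nut1.pkl','rb')));b=cam('wrist',pickle.load(open('board.pkl','rb')))
for q,z in [((389,286),47),((389,230),25)]: print(np.round(atz(c,(220+q[0]/4,130+q[1]/4),z),1))
print(tri(c,(220+389/4,130+286/4),b,(294,209)))
E
python3 go.py 499 342 42 26
```

```text
[497.4 342.9  47. ]
[500.7 343.1  25. ]
(array([499.77749556, 342.89682723,  53.34431024]), np.float64(0.1426842933310728))
psi -0.2 turn -0.457 slide now-axes [ -1.2  -0.7 114. ] new-axes [ -0.7  -1.  114. ]
```

```bash
python3 -m inch '{"slide":[[0,0,0],[0,0,0],[0,0,0],[0,0,0],[0.002,-0.002,0.03],[0,0,0.03],[0,0,0.025],[0,0,0]],"turn":[-0.114,-0.114,-0.114,-0.114,0,0,0,0]}' 0.045
python3 go.py 499 343 42 26
```

```text
clock: 4.22
ee_pos: [499.2, 343.4, 67.7]
eef_rot: [[0.899, 0.437, -0.005], [0.437, -0.899, -0.003], [-0.005, 0.001, -1.0]]
force: [-1.5, -0.6, -0.6]
finger_gap: 45.3
grasp_force: 0.0
psi 25.9 turn -0.001 slide now-axes [-0.2  0.2 25.7] new-axes [-0.4  0.3 25.7]
```

```bash
python3 -m inch '{"slide":[[0,0,0.013],[0,0,0.013],[0,0,0],[0,0,0]],"turn":[0,0,0,0]}'
python3 -m inch '{"slide":[[0,0,0],[0,0,0],[0,0,0],[0,0,0],[0,0,0],[0,0,0],[0,0,0],[0,0,0]],"turn":[0,0,0,0,0,0,0,0]}' 0.015 40
python3 -m inch '{"slide":[[0,0,-0.03],[0,0,-0.03],[0,0,-0.03],[0,0,0]],"turn":[0,0,0,0]}'
python3 look.py nut2; python3 go.py 606.6 -180.3 110 -1.4
```

```text
clock: 4.55
ee_pos: [500.4, 345.8, 44.8]
eef_rot: [[0.899, 0.439, 0.001], [0.439, -0.899, 0.0], [0.001, 0.0, -1.0]]
force: [0.5, -0.8, -0.2]
finger_gap: 45.0
grasp_force: 0.0
clock: 5.22
ee_pos: [501.0, 346.5, 45.8]
eef_rot: [[0.898, 0.439, 0.003], [0.439, -0.898, 0.001], [0.003, 0.0, -1.0]]
force: [0.3, -0.0, 5.5]
finger_gap: 22.7
grasp_force: 40.4
clock: 5.55
ee_pos: [503.6, 348.0, 141.1]
eef_rot: [[0.898, 0.439, 0.011], [0.439, -0.898, 0.005], [0.012, -0.0, -1.0]]
force: [1.4, 0.6, 0.3]
finger_gap: 22.6
grasp_force: 39.7
5.55 [503.6 348.  141.1] [[0.898, 0.439, 0.011], [0.439, -0.898, 0.005], [0.012, -0.0, -1.0]] [27. 22. 89.  0. 69. 90.]
psi 26.1 turn 0.479 slide now-axes [-138.3  519.7   27.1] new-axes [117.2 524.8  28.3]
```

View pics/nut2.png

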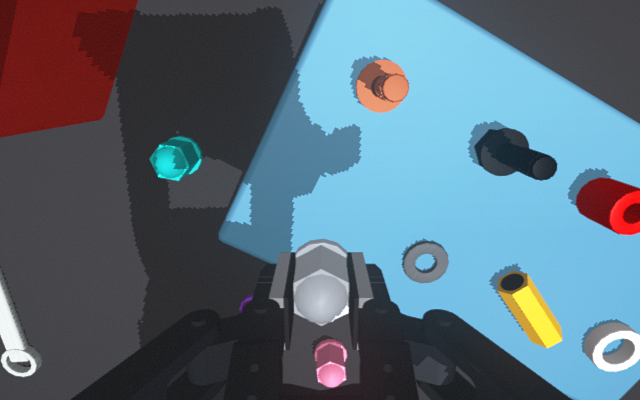

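The chrome nut is held upright between the pads. I'll carry it to the blue tub.

```bash
python3 -m inch '{"slide":[[0,0,0],[0,0,0],[0,0,0],[0,0,0],[0.0084,0.0375,0],[0.0084,0.0375,0],[0.0084,0.0375,0],[0.0084,0.0375,0]],"turn":[0.12,0.12,0.12,0.12,0,0,0,0]}'
python3 -m inch '{"slide":[[0.0084,0.0375,0],[0.0084,0.0375,0],[0.0084,0.0375,0],[0.0084,0.0375,0],[0.0084,0.0375,0],[0.0084,0.0375,0],[0.0084,0.0375,0],[0.0084,0.0375,0]],"turn":[0,0,0,0,0,0,0,0]}'
python3 -m inch '{"slide":[[0.0084,0.0375,0],[0.0084,0.0375,0],[0,0,0],[0,0,0]],"turn":[0,0,0,0]}'
python3 go.py 606.6 -180.3 60 -1.4;python3 look.py blue1
```

```text
clock: 6.27
ee_pos: [527.8, 193.5, 131.9]
eef_rot: [[1.0, -0.024, -0.004], [-0.024, -1.0, -0.001], [-0.004, 0.001, -1.0]]
force: [0.7, 0.1, -0.9]
finger_gap: 23.0
grasp_force: 39.8
clock: 6.93
ee_pos: [587.5, -107.8, 131.8]
eef_rot: [[1.0, -0.025, -0.004], [-0.025, -1.0, 0.002], [-0.004, -0.001, -1.0]]
force: [0.6, 0.6, 0.1]
finger_gap: 22.9
grasp_force: 39.8
clock: 7.27
ee_pos: [602.8, -183.7, 131.9]
eef_rot: [[1.0, -0.029, -0.003], [-0.029, -1.0, 0.002], [-0.003, -0.002, -1.0]]
force: [0.2, 0.6, -1.1]
finger_gap: 22.7
grasp_force: 39.8
psi -1.7 turn -0.005 slide now-axes [ 3.9 -3.4 71.9] new-axes [ 3.7 -3.5 71.9]
7.2667 [ 602.8 -183.7  131.9] [[1.0, -0.029, -0.003], [-0.029, -1.0, 0.002], [-0.003, -0.002, -1.0]] [-25.  25.  86.   0.  70.  67.]
```

View pics/blue1.png

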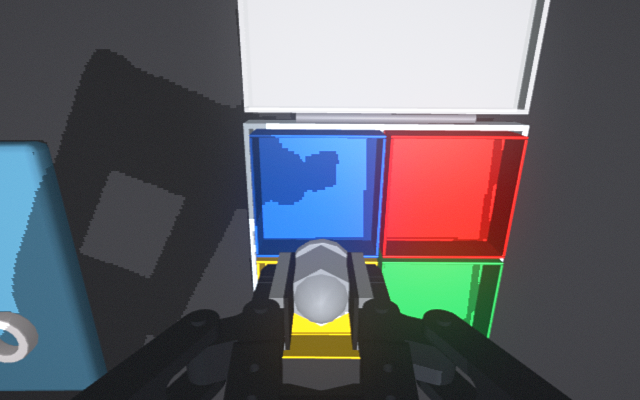

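```bash
python3 - <<'E'
from h import *
import pickle
c=cam('wrist',pickle.load(open('blue1.pkl','rb')))
P=[atz(c,q,31.5) for q in [(252,134),(384,133),(380,257),(256,257)]]
print(np.round(P,1),np.mean(P,0)); print(np.round(atz(c,(381,259),31.5),1))
E
python3 -m inch '{"slide":[[0.0035,-0.0035,0.03],[0,0,0.03],[0,0,0.015],[0,0,0.01],[0,0,0],[0,0,0],[0,0,0]],"turn":[0,0,0,0,0,0,0]}'
python3 go.py 606.6 -180.3 31 -1.4
```

```text
[[ 651.7 -140.9   31.5]
 [ 649.9 -224.9   31.5]
 [ 561.3 -224.6   31.5]
 [ 563.8 -135.6   31.5]] [ 606.66771143 -181.48352165   31.5       ]
[ 559.7 -225.3   31.5]
clock: 7.9
ee_pos: [608.8, -178.3, 50.7]
eef_rot: [[1.0, -0.024, 0.002], [-0.024, -1.0, -0.001], [0.002, 0.001, -1.0]]
force: [-0.4, 0.4, -0.9]
finger_gap: 23.0
grasp_force: 39.9
psi -1.4 turn 0.0 slide now-axes [-2.2  2.  19.6] new-axes [-2.1  2.  19.7]
```

```bash
python3 -m inch '{"slide":[[0,0,0.008],[0,0,0.006],[0,0,0],[0,0,0],[0,0,0]],"turn":[0,0,0,0,0]}'
python3 -m inch '{"slide":[[0,0,0.002],[0,0,0]],"turn":[0,0]}'
python3 -m inch '{"slide":[[0,0,0.0015],[0,0,0]],"turn":[0,0]}'
```

```text
clock: 8.32
ee_pos: [607.7, -178.6, 35.3]
eef_rot: [[1.0, -0.025, 0.0], [-0.025, -1.0, 0.0], [0.0, -0.0, -1.0]]
force: [0.5, -0.3, -0.7]
finger_gap: 22.8
grasp_force: 39.9
clock: 8.48
ee_pos: [607.7, -178.6, 33.2]
eef_rot: [[1.0, -0.025, 0.0], [-0.025, -1.0, -0.0], [0.0, 0.0, -1.0]]
force: [1.0, 0.8, -1.1]
finger_gap: 23.2
grasp_force: 39.9
clock: 8.65
ee_pos: [607.6, -178.5, 31.6]
eef_rot: [[1.0, -0.025, -0.0], [-0.025, -1.0, 0.0], [-0.0, -0.0, -1.0]]
force: [-0.7, 0.1, -0.8]
finger_gap: 23.0
grasp_force: 39.9
```

```bash
for i in 1 2; do python3 -m inch '{"slide":[[0,0,0.001],[0,0,0]],"turn":[0,0]}' | grep -E 'pos|force:'; done
```

```text
ee_pos: [607.8, -178.5, 31.3]
force: [-2.5, 1.0, 2.3]
grasp_force: 40.2
ee_pos: [607.8, -178.6, 31.3]
force: [-4.3, 1.2, 7.7]
grasp_force: 40.8
```

Contact came at 31.3, as predicted. I'll release the nut, rise, and head over to the black bolt.

```bash
python3 -m inch '{"slide":[[0,0,0],[0,0,0],[0,0,0],[0,0,0],[0,0,-0.01],[0,0,-0.03],[0,0,-0.035],[0,0,-0.035]],"turn":[0,0,0,0,0,0,0,0]}' 0.038
python3 -m inch '{"slide":[[0,0,0],[0,-0.036,0],[0,-0.036,0],[0,-0.036,0],[0,-0.036,0],[0,-0.036,0],[0,-0.036,0],[0,-0.036,0]],"turn":[0,0,0,0,0,0,0,0]}'
python3 -m inch '{"slide":[[0,-0.036,0],[0,-0.036,0],[0,-0.036,0],[0,-0.036,0],[0,0,0],[0,0,0],[0,0,0],[0,0,0]],"turn":[0,0,0,0,0,0,0,0]}'
python3 look.py bolt1
```

```text
clock: 9.65
ee_pos: [606.9, -178.2, 140.5]
eef_rot: [[1.0, -0.025, -0.002], [-0.025, -1.0, 0.001], [-0.002, -0.001, -1.0]]
force: [0.1, -0.3, 0.1]
finger_gap: 37.9
grasp_force: 0.0
clock: 10.32
ee_pos: [614.1, 75.1, 140.5]
eef_rot: [[1.0, -0.025, 0.001], [-0.025, -1.0, 0.0], [0.001, -0.0, -1.0]]
force: [0.3, -0.6, 0.3]
finger_gap: 38.0
grasp_force: 0.0
clock: 10.98
ee_pos: [617.8, 216.1, 139.8]
eef_rot: [[1.0, -0.026, -0.0], [-0.026, -1.0, -0.0], [-0.0, 0.0, -1.0]]
force: [0.6, 0.4, -0.6]
finger_gap: 38.2
grasp_force: 0.0
10.9833 [617.8 216.1 139.8] [[1.0, -0.026, -0.0], [-0.026, -1.0, -0.0], [-0.0, 0.0, -1.0]] [ 12.  27.  82.  -0.  72. 103.]
```

View pics/bolt1.png

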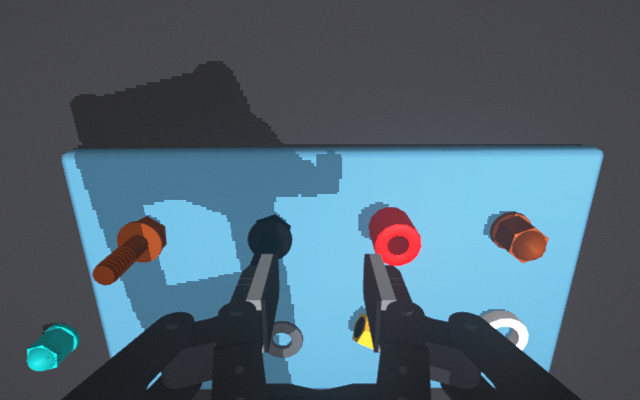

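The chrome nut is in the tub. Here the black collar is at (270,237), with the shank hidden behind the left finger. The bush top is at (398,245).

```bash
python3 - <<'E'
from h import *
import pickle
c=cam('wrist',pickle.load(open('bolt1.pkl','rb')));b=cam('wrist',pickle.load(open('board.pkl','rb')))
print(atz(c,(270,237),34),atz(c,(398,245),54)); print(tri(c,(398,245),b,(493,108.5)),tri(c,(270,237),b,(389,109)))
E
python3 go.py 591 254 120 -1.4;python3 go.py 591 254 54 -1.4
```

```text
[591.97684357 253.60327536  34.        ] [593.24301569 165.79323818  54.        ]
(array([593.01422459, 166.13413036,  52.53501412]), np.float64(1.5259090838572276)) (array([591.1704342 , 253.91333161,  32.23785626]), np.float64(0.03665658431449288))
psi -1.5 turn -0.003 slide now-axes [-27.9 -37.4  19.8] new-axes [-27.8 -37.5  19.8]
psi -1.5 turn -0.003 slide now-axes [-27.8 -37.5  85.8] new-axes [-27.8 -37.5  85.8]
```

```bash
python3 -m inch '{"slide":[[-0.0275,-0.01,0],[0,-0.0275,0],[0,0,0],[0,0,0],[0,0,0],[0,0,0]],"turn":[0,0,0,0,0,0]}' 0.042
python3 go.py 591.5 254 54 -1.4
```

```text
clock: 11.53
ee_pos: [592.1, 254.3, 140.3]
eef_rot: [[1.0, -0.027, 0.001], [-0.027, -1.0, -0.0], [0.001, 0.0, -1.0]]
force: [0.1, -0.2, -1.5]
finger_gap: 42.0
grasp_force: 0.0
psi -1.5 turn -0.002 slide now-axes [-0.7  0.3 86.3] new-axes [-0.6  0.3 86.3]
```

```bash
python3 -m inch '{"slide":[[0,0,0.03],[0,0,0.03],[0,0,0.015],[0,0,0.0105],[0,0,0],[0,0,0],[0,0,0],[0,0,0]],"turn":[0,0,0,0,0,0,0,0]}'
python3 -m inch '{"slide":[[0,0,0],[0,0,0],[0,0,0],[0,0,0],[0,0,0],[0,0,0],[0,0,0],[0,0,0]],"turn":[0,0,0,0,0,0,0,0]}' 0.005 50
python3 go.py 513.4 -269.1 140 -1.4
```

```text
clock: 12.2
ee_pos: [592.9, 255.8, 56.4]
eef_rot: [[1.0, -0.025, 0.004], [-0.025, -1.0, 0.001], [0.004, -0.001, -1.0]]
force: [-0.3, -0.8, 0.3]
finger_gap: 41.6
grasp_force: 0.0
clock: 12.87
ee_pos: [591.8, 255.8, 55.4]
eef_rot: [[1.0, -0.025, 0.001], [-0.025, -1.0, 0.0], [0.001, -0.0, -1.0]]
force: [-1.2, -0.6, 5.6]
finger_gap: 12.3
grasp_force: 48.7
psi -1.4 turn -0.001 slide now-axes [-65.1 526.6 -85. ] new-axes [-65.5 526.6 -84.6]
```

```bash
python3 -m inch '{"slide":[[0,0,-0.01],[0,0,-0.025],[0,0,-0.03],[0,0,-0.03],[0,0,0],[-0.0046,0.0376,0],[-0.0046,0.0376,0],[-0.0046,0.0376,0]],"turn":[0,0,0,0,0,0,0,0]}'
python3 -m inch '{"slide":[[-0.0046,0.0376,0],[-0.0046,0.0376,0],[-0.0046,0.0376,0],[-0.0046,0.0376,0],[-0.0046,0.0376,0],[-0.0046,0.0376,0],[-0.0046,0.0376,0],[-0.0046,0.0376,0]],"turn":[0,0,0,0,0,0,0,0]}'
python3 -m inch '{"slide":[[-0.0046,0.0376,0],[-0.0046,0.0376,0],[-0.0046,0.0376,0],[0,0,0],[0,0,0],[0,0,0]],"turn":[0,0,0,0,0,0]}'
python3 go.py 513.4 -269.1 46 -1.4
```

```text
clock: 13.53
ee_pos: [573.6, 142.5, 149.0]
eef_rot: [[1.0, -0.023, -0.001], [-0.023, -1.0, -0.0], [-0.001, 0.0, -1.0]]
force: [0.0, -1.1, -1.7]
finger_gap: 12.6
grasp_force: 48.8
clock: 14.2
ee_pos: [529.0, -158.1, 148.9]
eef_rot: [[1.0, -0.025, -0.001], [-0.025, -1.0, 0.001], [-0.001, -0.001, -1.0]]
force: [-0.3, -0.6, -1.1]
finger_gap: 12.7
grasp_force: 48.8
clock: 14.7
ee_pos: [512.9, -268.6, 148.6]
eef_rot: [[1.0, -0.026, -0.001], [-0.026, -1.0, 0.002], [-0.001, -0.002, -1.0]]
force: [-0.1, 0.7, -1.1]
finger_gap: 12.5
grasp_force: 48.9
psi -1.5 turn -0.002 slide now-axes [  0.7   0.6 102.6] new-axes [  0.5   0.5 102.6]
```

```bash
python3 -m inch '{"slide":[[0,0,0.03],[0,0,0.03],[0,0,0.025],[0,0,0.012],[0,0,0.004],[0,0,0],[0,0,0],[0,0,0]],"turn":[0,0,0,0,0,0,0,0]}'
python3 look.py green1
for i in 1 2; do python3 -m inch '{"slide":[[0,0,0.002],[0,0,0],[0,0,0]],"turn":[0,0,0]}' | grep -E 'pos|force:'; done
```

```text
clock: 15.37
ee_pos: [515.1, -269.8, 50.3]
eef_rot: [[1.0, -0.025, 0.003], [-0.025, -1.0, -0.002], [0.003, 0.002, -1.0]]
force: [0.4, -0.1, -0.7]
finger_gap: 12.4
grasp_force: 48.9
15.3667 [ 515.1 -269.8   50.3] [[1.0, -0.025, 0.003], [-0.025, -1.0, -0.002], [0.003, 0.002, -1.0]] [-36.  26.  96.   0.  58.  55.]
ee_pos: [513.7, -269.3, 46.8]
force: [0.5, 1.1, -1.4]
grasp_force: 48.9
ee_pos: [513.3, -269.0, 44.1]
force: [0.3, 0.8, 0.0]
grasp_force: 48.9
```

View pics/green1.png

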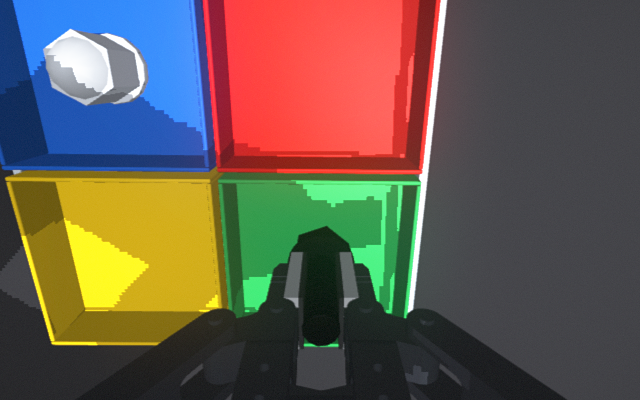

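The chrome nut stands upright in blue at (95,70), and the bolt hangs upright over green at (322,260). I'll go on down until it touches.

```bash
python3 -m inch '{"slide":[[0,0,0.002],[0,0,0],[0,0,0]],"turn":[0,0,0]}' | grep -E 'pos|force:'; for i in 1 2; do python3 -m inch '{"slide":[[0,0,0.001],[0,0,0]],"turn":[0,0]}' | grep -E 'pos|force:'; done
```

```text
ee_pos: [513.3, -269.0, 42.0]
force: [-0.9, 0.2, -0.9]
grasp_force: 48.9
ee_pos: [513.4, -269.0, 41.1]
force: [0.2, 0.0, -1.1]
grasp_force: 48.9
ee_pos: [513.6, -269.1, 40.9]
force: [-2.6, 1.2, 3.2]
grasp_force: 49.6
```

```bash
python3 -m inch '{"slide":[[0,0,0],[0,0,0],[0,0,0],[0,0,-0.01],[0,0,-0.025],[0,0,-0.035],[0,0,-0.035],[0,0,0]],"turn":[0,0,0,0,0,0,0,0]}' 0.03
python3 -m inch '{"slide":[[-0.002,-0.0358,0],[-0.002,-0.0358,0],[-0.002,-0.0358,0],[-0.002,-0.0358,0],[-0.002,-0.0358,0],[-0.002,-0.0358,0],[-0.002,-0.0358,0],[-0.002,-0.0358,0]],"turn":[0,0,0,0,0,0,0,0]}' 0.045
python3 -m inch '{"slide":[[-0.002,-0.0358,0],[-0.002,-0.0358,0],[-0.002,-0.0358,0],[-0.002,-0.0358,0],[0,0,0],[0,0,0],[0,0,0],[0,0,0]],"turn":[0,0,0,0,0,0,0,0]}'
python3 look.py coup
```

```text
clock: 17.17
ee_pos: [518.3, -272.4, 154.4]
eef_rot: [[1.0, -0.025, 0.013], [-0.025, -1.0, -0.009], [0.013, 0.009, -1.0]]
force: [1.7, -1.0, 0.8]
finger_gap: 30.0
grasp_force: 0.0
clock: 17.83
ee_pos: [504.7, 19.2, 146.1]
eef_rot: [[1.0, -0.026, 0.001], [-0.026, -1.0, -0.0], [0.001, 0.0, -1.0]]
force: [1.4, 0.1, -0.4]
finger_gap: 44.9
grasp_force: 0.0
clock: 18.5
ee_pos: [500.5, 160.0, 145.5]
eef_rot: [[1.0, -0.026, 0.0], [-0.026, -1.0, -0.0], [0.0, 0.0, -1.0]]
force: [-0.0, -1.1, -0.5]
finger_gap: 45.3
grasp_force: 0.0
18.5 [500.5 160.  145.5] [[1.0, -0.026, 0.0], [-0.026, -1.0, -0.0], [0.0, 0.0, -1.0]] [  8.  12. 101.  -0.  67. 100.]
```

View pics/coup.png

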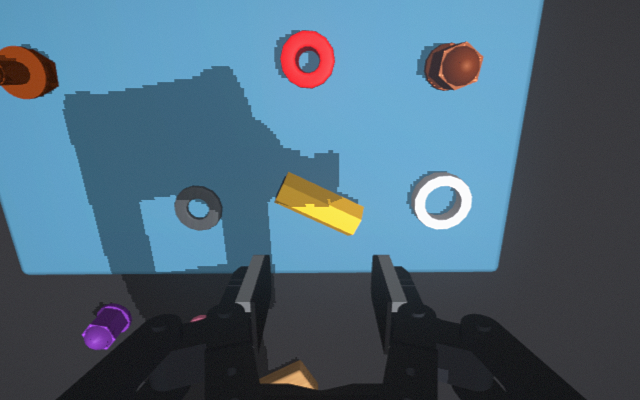

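The coupler lies centred near (320,203), from (283,187) to (359,220). I'll get its angle by segmentation.

```bash
python3 - <<'E'
from h import *
import pickle
for n in ['coup','board']:
    c=cam('wrist',pickle.load(open(n+'.pkl','rb')))
    hsv=cv2.cvtColor(cv2.imread(f'pics/{n}.png'),cv2.COLOR_BGR2HSV)
    m=cv2.inRange(hsv,(18,130,60),(35,255,255)); 
    k,l,st,ce=cv2.connectedComponentsWithStats(m)
    i=1+np.argmax(st[1:,4]); r=cv2.minAreaRect(np.argwhere(l==i)[:,::-1].astype(np.float32)); print(r)
    b=cv2.boxPoints(r); P=np.array([atz(c,q,33)[:2] for q in b]); 
    e=P[1]-P[0]; f=P[2]-P[1]; g=max(e,f,key=np.linalg.norm); print(P.mean(0),np.linalg.norm(e),np.linalg.norm(f),np.degrees(np.arctan2(g[1],g[0])))
    globals()[n]=(c,r[0])
print(tri(coup[0],coup[1],board[0],board[1]))
E
python3 go.py 502 162 100 63.5
```

```text
((319.92254638671875, 204.49440002441406), (85.7796630859375, 32.76016616821289), 24.702430725097656)
[495.86755173 160.58847293] 24.286905752476574 61.268167317682305 -117.19880060466555
((475.57586669921875, 206.0584716796875), (61.26285171508789, 24.42958641052246), 28.178592681884766)
[495.02948695 159.94282441] 24.330015033444415 66.18665009862298 -117.55431391562269
(array([496.30058019, 160.97741974,  34.30601007]), np.float64(0.8439903370103353))
psi -1.5 turn -1.135 slide now-axes [ 1.4 -2.3 45.4] new-axes [ 2.6  0.3 45.4]
```

```bash
python3 -m inch '{"slide":[[0,0,0],[0,0,0],[0,0,0],[0,0,0],[0,0,0],[0,0,0],[0,0,0],[0,0,0]],"turn":[-0.1126,-0.1126,-0.1126,-0.1126,-0.1126,-0.1126,-0.1126,-0.1126]}' | head -1
python3 -m inch '{"slide":[[0,0,0],[0,0,0],[-0.001,-0.004,0.03],[0,0,0.03],[0,0,0.018],[0,0,0],[0,0,0],[0,0,0]],"turn":[-0.1126,-0.1126,0,0,0,0,0,0]}' 
python3 go.py 496.3 161 37.5 63
```

```text
clock: 19.22
clock: 19.88
ee_pos: [497.6, 161.3, 68.5]
eef_rot: [[0.454, 0.891, 0.002], [0.891, -0.454, 0.0], [0.001, 0.002, -1.0]]
force: [0.6, -0.7, -0.4]
finger_gap: 44.8
grasp_force: 0.0
psi 63.0 turn -0.0 slide now-axes [-0.9 -1.1 31. ] new-axes [-0.9 -1.1 31. ]
```

```bash
python3 -m inch '{"slide":[[-0.001,-0.001,0.015],[0,0,0.01],[0,0,0.005],[0,0,0],[0,0,0],[0,0,0],[0,0,0]],"turn":[0,0,0,0,0,0,0]}' 
python3 -m inch '{"slide":[[0,0,0],[0,0,0],[0,0,0],[0,0,0],[0,0,0],[0,0,0],[0,0,0],[0,0,0]],"turn":[0,0,0,0,0,0,0,0]}' 0.01 50
python3 -m inch '{"slide":[[0,0,-0.02],[0,0,-0.03],[0,0,-0.03],[0,0,-0.02],[0,0,0],[0,0,0],[0,0,0]],"turn":[0,0,0,0,0,0,0]}'
python3 look.py coup2;  python3 go.py 515.6 -178.1 100 -1.4; python3 go.py 515.6 -178.1 100 88.6
```

```text
clock: 20.47
ee_pos: [495.6, 161.6, 38.0]
eef_rot: [[0.453, 0.892, 0.001], [0.892, -0.453, 0.0], [0.001, 0.001, -1.0]]
force: [-0.6, 0.4, -0.2]
finger_gap: 44.8
grasp_force: 0.0
clock: 21.13
ee_pos: [495.5, 161.6, 38.0]
eef_rot: [[0.453, 0.892, 0.001], [0.892, -0.453, 0.0], [0.001, 0.001, -1.0]]
force: [-0.8, -0.5, 6.8]
finger_gap: 22.8
grasp_force: 49.0
clock: 21.72
ee_pos: [493.6, 161.3, 135.7]
eef_rot: [[0.453, 0.892, -0.003], [0.892, -0.453, -0.0], [-0.002, -0.002, -1.0]]
force: [0.0, 0.6, -1.8]
finger_gap: 22.7
grasp_force: 49.7
21.7167 [493.6 161.3 135.7] [[0.453, 0.892, -0.003], [0.892, -0.453, -0.0], [-0.002, -0.002, -1.0]] [  9.  12. 102.   0.  66.  35.]
psi 63.1 turn 1.125 slide now-axes [-292.2  173.8   35.2] new-axes [ 30.7 338.6  35.1]
psi 63.1 turn -0.446 slide now-axes [-292.2  173.8   35.2] new-axes [-338.6   30.7   35.1]
```

View pics/coup2.png

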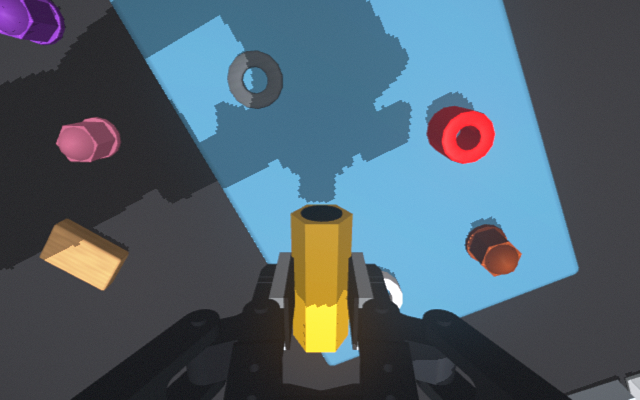

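The coupler is held level and flat-side up between the pads. I'll carry it to yellow at yaw 88.6°.

```bash
python3 -m inch '{"slide":[[0,0,0],[0,0,0],[0,0,0],[0,0,0],[-0.0376,0.0034,0],[-0.0376,0.0034,0],[-0.0376,0.0034,0],[-0.0376,0.0034,0]],"turn":[-0.1115,-0.1115,-0.1115,-0.1115,0,0,0,0]}' |head -1
python3 -m inch '{"slide":[[-0.0376,0.0034,0],[-0.0376,0.0034,0],[-0.0376,0.0034,0],[-0.0376,0.0034,0],[-0.0376,0.0034,0],[0,0,0],[0,0,0],[0,0,0]],"turn":[0,0,0,0,0,0,0,0]}'
python3 go.py 515.6 -178.1 32 88.6
```

```text
clock: 22.43
clock: 23.1
ee_pos: [516.0, -176.8, 135.2]
eef_rot: [[0.025, 1.0, -0.004], [1.0, -0.025, 0.003], [0.003, -0.004, -1.0]]
force: [-0.1, 1.3, -0.7]
finger_gap: 23.0
grasp_force: 49.7
psi 88.6 turn -0.001 slide now-axes [-1.500e+00  1.000e-01  1.032e+02] new-axes [ -1.3  -0.3 103.2]
```

Expected contact is at TCP ≈ 23.5.

```bash
python3 -m inch '{"slide":[[-0.001,0,0.03],[0,0,0.03],[0,0,0.03],[0,0,0.012],[0,0,0.003],[0,0,0],[0,0,0],[0,0,0]],"turn":[0,0,0,0,0,0,0,0]}'
python3 -m inch '{"slide":[[0,0,0.002],[0,0,0],[0,0,0],[0,0,0]],"turn":[0,0,0,0]}' | grep -E 'pos|force:'
for i in 1 2 ; do python3 -m inch '{"slide":[[0,0,0.001],[0,0,0],[0,0,0]],"turn":[0,0,0]}' | grep -E 'pos|force:'; done
```

```text
clock: 23.77
ee_pos: [519.2, -179.1, 34.3]
eef_rot: [[0.023, 1.0, 0.004], [1.0, -0.023, -0.002], [-0.002, 0.004, -1.0]]
force: [-0.5, -0.5, -1.3]
finger_gap: 22.5
grasp_force: 49.7
ee_pos: [517.7, -178.8, 30.8]
force: [0.1, 0.3, -1.7]
grasp_force: 49.7
ee_pos: [517.3, -178.6, 29.2]
force: [0.4, -0.9, -0.5]
grasp_force: 49.7
ee_pos: [517.3, -178.5, 28.1]
force: [-0.0, -0.1, -1.3]
grasp_force: 49.7
```

```bash
python3 -m inch '{"slide":[[0,0,0.002],[0,0,0],[0,0,0.001],[0,0,0],[0,0,0]],"turn":[0,0,0,0,0]}' | grep -E 'pos|force:'
for i in 1 2 3 ; do python3 -m inch '{"slide":[[0,0,0.0008],[0,0,0],[0,0,0]],"turn":[0,0,0]}' | grep -E 'pos|force:'; done
```

```text
ee_pos: [517.4, -178.5, 25.2]
force: [0.3, -0.8, -1.1]
grasp_force: 49.7
ee_pos: [517.4, -178.5, 24.4]
force: [-0.1, -0.5, -1.5]
grasp_force: 49.7
ee_pos: [517.4, -178.6, 23.7]
force: [-0.2, 0.1, -1.2]
grasp_force: 49.7
ee_pos: [517.4, -178.6, 23.5]
force: [-2.5, 1.2, 5.7]
grasp_force: 50.3
```

```bash
python3 -m inch '{"slide":[[0,0,0],[0,0,0],[0,0,0],[0,0,0],[0,0,-0.01],[0,0,-0.03],[0,0,-0.035],[0,0,-0.035]],"turn":[0,0,0,0,0,0,0,0]}' 0.036 | grep -E 'pos|force:|gap'
python3 -m inch '{"slide":[[0,0,0],[0.0382,0.0084,0],[0.0382,0.0084,0],[0.0382,0.0084,0],[0.0382,0.0084,0],[0.0382,0.0084,0],[0.0382,0.0084,0],[0.0382,0.0084,0]],"turn":[0,0,0,0,0,0,0,0]}' 0.05 |head -1
python3 -m inch '{"slide":[[0.0382,0.0084,0],[0.0382,0.0084,0],[0,0,0],[0,0,0],[0,0,0],[0,0,0]],"turn":[0,0,0,0,0,0]}'
python3 go.py 593 166.1 40 88.6; python3 look.py bush1
```

```text
ee_pos: [516.6, -178.2, 133.9]
force: [0.7, -0.2, 0.3]
finger_gap: 35.9
grasp_force: 0.0
clock: 27.1
clock: 27.6
ee_pos: [601.0, 162.1, 132.9]
eef_rot: [[0.025, 1.0, -0.0], [1.0, -0.025, -0.0], [-0.001, -0.0, -1.0]]
force: [1.0, -0.5, -1.6]
finger_gap: 50.3
grasp_force: 0.0
psi 88.6 turn -0.001 slide now-axes [ 3.9 -8.  92.9] new-axes [ 3.8 -8.1 92.9]
27.6 [601.  162.1 132.9] [[0.025, 1.0, -0.0], [1.0, -0.025, -0.0], [-0.001, -0.0, -1.0]] [ 7. 24. 87. -0. 69.  9.]
```

View pics/bush1.png

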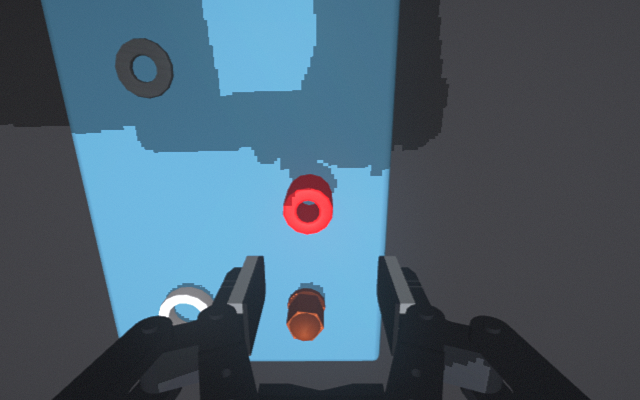

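The bush top ring is centred at (308,210), and the rusty nut behind it at (306,318) stays clear.

```bash
python3 - <<'E'
from h import *
import pickle
c=cam('wrist',pickle.load(open('bush1.pkl','rb')))
print(atz(c,(308,210),54))
E
python3 -m inch '{"slide":[[0.003,-0.008,0.03],[0,0,0.03],[0,0,0.01],[0,0,0],[0,0,0],[0,0,0]],"turn":[0,0,0,0,0,0]}' 
python3 go.py 593 165.5 38 88.6
```

```text
[593.01325891 166.9981695   54.        ]
clock: 28.15
ee_pos: [595.0, 166.1, 64.7]
eef_rot: [[0.025, 1.0, 0.003], [1.0, -0.025, 0.0], [0.0, 0.003, -1.0]]
force: [-0.4, 0.9, 0.2]
finger_gap: 49.9
grasp_force: 0.0
psi 88.6 turn -0.0 slide now-axes [-0.7 -2.1 26.7] new-axes [-0.6 -2.  26.7]
```

```bash
python3 -m inch '{"slide":[[0,0,0.012],[0,0,0.009],[0,0,0.003],[0,0,0],[0,0,0],[0,0,0]],"turn":[0,0,0,0,0,0]}' 
python3 -m inch '{"slide":[[0,0,0],[0,0,0],[0,0,0],[0,0,0],[0,0,0],[0,0,0],[0,0,0],[0,0,0]],"turn":[0,0,0,0,0,0,0,0]}' 0.02 30
python3 -m inch '{"slide":[[0,0,-0.02],[0,0,-0.03],[0,0,-0.03],[0,0,-0.02],[0,0,0],[0,0,0],[0,0,0]],"turn":[0,0,0,0,0,0,0]}'
python3 go.py 604.4 -271.3 30 88.6
```

```text
clock: 28.65
ee_pos: [593.5, 166.6, 39.0]
eef_rot: [[0.024, 1.0, 0.0], [1.0, -0.024, 0.0], [0.0, 0.0, -1.0]]
force: [0.0, -0.1, -0.5]
finger_gap: 50.0
grasp_force: 0.0
clock: 29.32
ee_pos: [593.9, 166.6, 39.5]
eef_rot: [[0.024, 1.0, 0.001], [1.0, -0.024, 0.0], [0.0, 0.001, -1.0]]
force: [0.7, 0.4, 4.7]
finger_gap: 32.1
grasp_force: 30.0
clock: 29.9
ee_pos: [591.9, 166.3, 137.1]
eef_rot: [[0.024, 1.0, -0.003], [1.0, -0.024, -0.0], [-0.001, -0.003, -1.0]]
force: [0.3, -1.5, -0.9]
finger_gap: 31.9
grasp_force: 29.9
psi 88.6 turn 0.0 slide now-axes [-437.1   23.3  107.3] new-axes [-437.1   23.1  107.1]
```

```bash
python3 -m inch '{"slide":[[-0.0364,0.0019,0],[-0.0364,0.0019,0],[-0.0364,0.0019,0],[-0.0364,0.0019,0],[-0.0364,0.0019,0],[-0.0364,0.0019,0],[-0.0364,0.0019,0],[-0.0364,0.0019,0]],"turn":[0,0,0,0,0,0,0,0]}' |head -1
python3 -m inch '{"slide":[[-0.0364,0.0019,0],[-0.0364,0.0019,0],[-0.0364,0.0019,0],[-0.0364,0.0019,0],[0,0,0],[0,0,0],[0,0,0],[0,0,0]],"turn":[0,0,0,0,0,0,0,0]}'
python3 -m inch '{"slide":[[0,0,0.03],[0,0,0.03],[0,0,0.03],[0,0,0.012],[0,0,0.004],[0,0,0],[0,0,0],[0,0,0]],"turn":[0,0,0,0,0,0,0,0]}'
python3 go.py 604.4 -271.3 25 88.6
```

```text
clock: 30.57
clock: 31.23
ee_pos: [604.7, -268.9, 137.0]
eef_rot: [[0.023, 1.0, -0.003], [1.0, -0.023, 0.002], [0.002, -0.003, -1.0]]
force: [0.1, 0.2, 0.4]
finger_gap: 31.6
grasp_force: 29.9
clock: 31.9
ee_pos: [607.5, -271.5, 35.5]
eef_rot: [[0.024, 1.0, 0.004], [1.0, -0.024, -0.002], [-0.002, 0.004, -1.0]]
force: [-1.0, -0.3, -1.1]
finger_gap: 31.9
grasp_force: 29.9
psi 88.7 turn 0.001 slide now-axes [ 0.1 -3.1 10.5] new-axes [ 0.1 -3.1 10.5]
```

```bash
python3 -m inch '{"slide":[[0,-0.001,0.003],[0,0,0],[0,0,0.003],[0,0,0],[0,0,0],[0,0,0]],"turn":[0,0,0,0,0,0]}' | grep -E 'pos|force:'
for i in 1 2 3 ; do python3 -m inch '{"slide":[[0,0,0.001],[0,0,0],[0,0,0]],"turn":[0,0,0]}' | grep -E 'pos|force:'; done
```

```text
ee_pos: [604.5, -270.7, 26.8]
force: [0.5, -0.7, 0.8]
grasp_force: 29.9
ee_pos: [604.6, -270.6, 25.8]
force: [-0.3, -0.3, -0.6]
grasp_force: 29.9
ee_pos: [604.8, -270.8, 25.1]
force: [0.8, -0.2, 0.3]
grasp_force: 30.0
ee_pos: [604.8, -270.8, 25.0]
force: [-1.7, 1.3, 4.5]
grasp_force: 30.4
```

```bash
python3 -m inch '{"slide":[[0,0,0],[0,0,0],[0,0,0],[0,0,0],[0,0,-0.01],[0,0,-0.03],[0,0,-0.04],[0,0,-0.04]],"turn":[0,0,0,0,0,0,0,0]}' 0.043 | grep -E 'pos|force:|gap'
python3 -m inch '{"slide":[[0,0,-0.04],[0,0,-0.04],[0,-0.02,-0.02],[0,-0.02,0],[0,0,0],[0,0,0],[0,0,0],[0,0,0]],"turn":[0,0,0,0,0,0,0,0]}'
python3 look.py fin; python3 - <<'E'
import sys;sys.path.insert(0,'.')
from h import *
a=cv2.imread('pics/fin.png'); t=read_camera('top')[:,:,::-1][125:235,110:330]
t=cv2.resize(t,(640,320),interpolation=2)
o=np.vstack([a[:280],t]); cv2.imwrite('pics/fin2.png',np.ascontiguousarray(o))
E
```

```text
ee_pos: [603.5, -270.0, 144.1]
force: [1.3, -0.7, 0.2]
finger_gap: 43.0
grasp_force: 0.0
clock: 34.48
ee_pos: [564.8, -269.4, 242.7]
eef_rot: [[0.024, 1.0, -0.001], [1.0, -0.024, 0.001], [0.001, -0.001, -1.0]]
force: [-0.4, 0.1, -1.6]
finger_gap: 43.2
grasp_force: 0.0
34.4833 [ 564.8 -269.4  242.7] [[0.024, 1.0, -0.001], [1.0, -0.024, 0.001], [0.001, -0.001, -1.0]] [-33.  18.  81.   0.  81. -32.]
```

View pics/fin2.png

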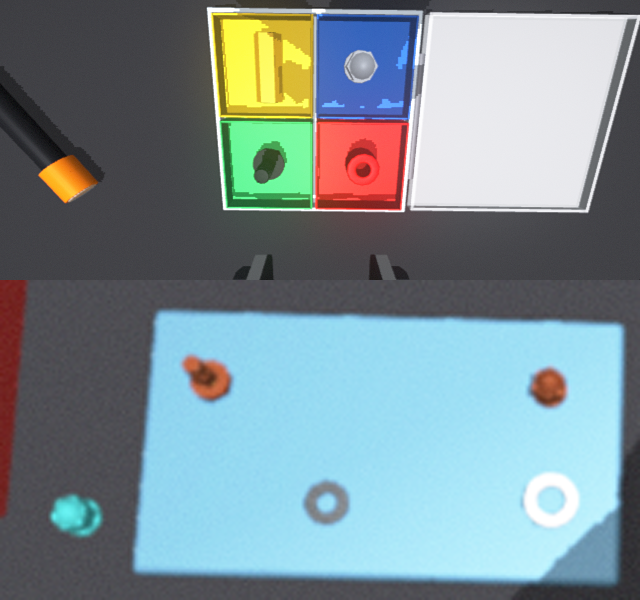

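The four pieces are in their tubs: brass at (266,68) lying flat, chrome nut (360,66), bolt (267,165) and bush (362,165) standing. The rusty pieces are undisturbed on the board.

```bash
python3 -c "
from workcell import *
print(sign_off())"
```

```text
the job is handed in; nothing more can be done
None
```

The job is handed in at about 34 s on the clock: chrome nut, bolt and bush stand upright in the blue, green and red tubs, the brass coupler lies flat in yellow, and the rusty nut and bolt still stand undisturbed on the board.

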